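# Slide the hold-down board home over the cigars

## Task

In the wooden sizing tray, push the loose hold-down board along its two rails with the fingertips until you feel it drop into the notch over the row of cigars, so that it lies flat and fully down in the notch. Only push or press the board: do not lift it, tip it up or ram it. Leave the pot, the tin and the tamper standing where they are, and finish with the hand clear of everything.

Things in the scene. Friction and masses are not known exactly. Their poses are not given: they have to be found in the camera images.
- board_center (a point): Centre of the loose board: pale wood, 186 mm across the rails (x), 90 along them (y), 18 thick (z up), 0.2-0.4 kg. It lies square on both rails between side lips (1.5 mm play each side) and slides with a few N. At the start its underside is 34 mm above the bench, its centre 120-230 mm before the notch's (-y side). Seated: underside 26, top 44 mm above the bench.
- board_back (a point): Middle of the board's back (-y) face, half-way up. As the board gets half over the notch its front dips 8 mm and this edge rises about as much; pushed on, the front meets the notch's far wall and this edge drops in too. A finger pressing the board hard on that wall may hold this edge up until it eases off.
- notch (a point): Centre of the notch in the fixed tray, at its floor (26 mm above the bench). +y: the way to push, along the rails; x across, z up. Cut in both rails, 96 mm long in y, 8 mm deep, so the board has 6 mm play in y; seated, the board's centre is 9 mm above this point. Five fixed cigars lie below it between the rails, tops 25 mm above the bench.
- tray_end (a point): Middle of the tray's open (-y) end, at rail-top height, 34 mm above the bench. Rails 20 mm wide run from here 440 mm along +y, the notch centre at 340 mm; a cross bar 14 mm thick, 46 mm high closes the far end. Between the rails: a 149 mm wide gap, floor 8 mm above the bench. Side lips outside them, 189 mm apart (213 outside), rise to 46 mm.
- tin: Bystander: closed round metal tin, 64 mm across, 45 mm high, standing beside the tray on the side away from the robot; origin at the centre of its underside.
- tamper: Bystander: turned wooden hand tamper, 48 mm across at the foot, 82 mm high, standing beside the tray on the side away from the robot; origin at the centre of its underside.
- pot: Bystander: small open terracotta cup, 72 mm across, 60 mm high, standing beyond the closed end of the tray; origin at the centre of its underside.
There are look-alikes about, which are no part of the job. Of the things shaped like the part that bears board_center, the wooden one is meant.

How it is judged (in metres and radians):
On the way, in this order (a step that is already met when the one before it is completed fails the run):
1. the board is pushed along the rails by the fingers, still up on the rails (y of board_center in the frame of notch between -0.11 and -0.05 m and z of board_center in the frame of notch above 0.014 m and contact force between the fingers and board above 0.2 N), for 0.02 s.
2. the board has dropped into the notch and lies flat (z of board_center in the frame of notch between 0.006 and 0.0115 m and y of board_center in the frame of notch between -0.007 and 0.007 m and x of board_center in the frame of notch between -0.008 and 0.008 m and angle between board_center's own z axis and vertical below 0.03 rad), for 0.2 s.
At the end, for the whole second after the job is handed in: The board lies flat (within 0.03 rad) and fully down in the notch (centre 6 to 11.5 mm above the notch floor, within 7 mm of the notch centre along the rails and 8 mm across), at rest; the pot, tin and tamper are upright (all of step 2 and linear speed of board below 0.01 m/s and angle between each of tin, tamper, pot's own z axis and vertical below 0.1 rad); the robot touches nothing.
It fails at once if the board is lifted off its rails (centre more than 10 mm above its height on the rails) (z of board_center in the frame of notch above 0.027 m).
It fails at once if the board is tipped up (more than 0.4 rad) (angle between board_center's own z axis and vertical above 0.4 rad).
It fails at once if the board is pushed across the notch and out of it (more than 20 mm past) (y of board_center in the frame of notch above 0.02 m).
It fails at once if the board is rammed (fingers press on it with more than 45 N) (contact force between the fingers and board above 45 N).
It fails at once if the pot, tin or tamper is disturbed (moved more than 20 mm) (distance of any of tin, tamper, pot from where it was at the start of the episode above 0.02 m).
It also fails if it takes over 42 s, if anything falls off the work surface, if the arm or the gripper's body presses on something with over 40 N, if the wrist force passes 120 N, or if a joint passes its speed limit or range.

## Robot

A 7-joint arm with a two-finger parallel gripper is mounted at the origin on the work surface. World frame = base frame: x ahead of the robot, y to its left, z up, the work surface at z = 0. Lengths are in mm, angles in rad, forces in N, time in s.
With the tool pointing down it reaches from about 425 to 925 mm from the base axis. Payload 6.8 kg.
Tool frame: the origin (TCP) lies at the very end of the fingers, on their centre line; the grasp point (between the pads) lies 19 mm behind it (bot.pinch_z is the distance from the TCP to the grasp point, in mm); y points along the fingers, z is the direction in which the jaws open and shut, and the axes are right-handed (so a half turn about y gives the same grasp; the last joint's range is limited). The gripper opens to 88 mm and grips with 3 to 60 N. Pads are 20 mm wide; open, the fingers measure 115 mm over their backs; the gripper's body (75 mm by 178 mm) begins 61 mm behind the grasp point.
Start: joints at [-1.375, 0.477, 0.022, 1.555, -0.011, 1.109, -0.083], TCP at [201.921, 644.108, 222.664] pointing down, gripper open.
Joint ranges: [-2.96, 2.96], [-0.34, 2.1], [-1.41, 1.46], [0.24, 2.44], [-1.37, 4.51], [0.17, 1.92], [-2.96, 2.96]. Speed limits (rad/s): [2.39, 2.39, 3.14, 3.14, 3.14, 3.14, 3.14].

## Interface

Orientations are given as a unit quaternion [x, y, z, w].
In Python, from rig import bot, vision gives the robot as it stands. The module is installed in compiled form; this text tells all that it offers.
- The arm moves only by the tool arm_command, never from a script. Its arguments are lists of equal length, an entry for each row: "gripper": the closure, from -1 (fully open) to 1 (shut), so that 0 is half open; "offset": the shift along the tool's x, y, z in mm, a list of three; "yaw": the turn about the tool's y in units of 5 degrees (1.0 is 5 degrees). A call has 1 to 20 rows; each row shifts and turns the commanded pose from where the row before left it, along the tool's axes as they then stand; what a row does not reach is not made up. A row lasts 1/12 s, in which the tool goes at most 41.7 mm and 7.16 degrees, less where a joint would pass 70% of its speed; a pose out of reach is approached as far as the arm can. A call is refused whole if a number of a shift passes 41.7 or a number of a turn 1, either way. A call with a gripper value outside its range is refused whole. The fingers move at their own pace and stop on an object; "newtons" is the grip in N (left out, the last holds). Time passes only in rows, so rows that do not move let the fingers close. It gives the time, the measured TCP pose, the force and the opening at its end, in the units of the state.
- bot.get_obs(): the state, without advancing time (a new reading comes with each control period).
- vision.grab_frame(name): name is "scene" or "top" or "wrist"; returns the picture (480x640x3 uint8, blue, green, red); there is no depth.
- vision.get_calibration(name): a dict with "fx", "fy", "cx", "cy" (pixels), "pose" (4x4, takes a point from camera to world coordinates). Camera axes: x right, y down, z forward; pixel columns grow to the right and rows downward; lengths in mm; the calibration is good to about 2 mm. The wrist camera is an equidistant fisheye: a pixel r from the principal point sees the ray r / f radians off the axis. A picture is of the moment at which its call begins: read the wrist's pose just before it. get_calibration takes no time and is no camera call; for the wrist camera it gives the pose at the moment of the call.
- bot.sign_off(): hands the job in, once; it reports no verdict.
The state is a dict: "time_s": time; "qpos": joint angles; "qvel": joint speeds; "joint_torque": joint torques, N m; "tool_pos": TCP position; "eef_rot": TCP orientation; "force": force on the tool from outside, world axes, zero at the start; "moment": the same for the moment, N m; "gripper_width": finger opening in mm.
Only numpy, scipy, OpenCV 4.12 (cv2) and the standard library are available. Lean on these libraries where they do the work, as an engineer would, in place of code of your own. Each camera call takes 0.05 s, during which the arm holds its last target.

## Working session

There is one attempt and no reset: what is moved stays moved. The work goes in short steps, Python scripts to look and compute and a tool call to move; the robot and the scene stay as the last step left them, time stands still between calls to the robot, and variables do not carry over. Pictures are saved under pics/ and viewed, and the job is handed in when it is done.

Besides the shell and the picture viewer there is one more tool, called after "Request:" as a command line: name --pt "numbers of a row" for each row, then --argument value for the rest. arm_command: Moves the arm, as the interface text tells. Its arguments: {"type":"object","properties":{"gripper":{"type":"array","items":{"type":"number"}},"offset":{"type":"array","items":{"type":"array","items":{"type":"number"}}},"yaw":{"type":"array","items":{"type":"number"}},"newtons":{"type":"number"}},"required":["gripper","offset","yaw"]}

```bash
mkdir -p pics; python3 - <<'E'
from rig import bot, vision
import cv2,json
o=bot.get_obs(); print(o)
for n in ("scene","top"):
    cv2.imwrite(f"pics/{n}0.png",vision.grab_frame(n)); c=vision.get_calibration(n); print(n,c)
E
```

```text
{'time_s': 0.0, 'qpos': array([-1.37510398,  0.47778417,  0.0223731 ,  1.55637578, -0.01151377,
        1.10929735, -0.08312283]), 'qvel': array([ 0.00190376, -0.00021567, -0.00012533,  0.00044647,  0.00092027,
       -0.00032827,  0.00036997]), 'joint_torque': array([ 4.57276528e-04, -5.82875383e+01,  1.53512780e+00, -2.72596174e+01,
       -5.41757676e-02,  1.72564562e-02,  1.65798015e-04]), 'tool_pos': array([201.77867934, 643.54330942, 221.72499815]), 'eef_rot': array([ 0.69957491, -0.10705386,  0.10695992, -0.69835091]), 'force': array([-0.48526876, -0.00586548, -0.44300447]), 'moment': array([ 0.00931573, -0.00345391, -0.02677118]), 'gripper_width': 88.15148832955374}
scene {'fx': 437.57667340748554, 'fy': 437.57667340748554, 'cx': 321.54164786897377, 'cy': 229.57684552874034, 'pose': array([[ 8.58895850e-01,  2.89305837e-01, -4.22610993e-01,
         9.07900420e+02],
       [ 5.12102003e-01, -4.73800455e-01,  7.16424921e-01,
        -6.65138474e+02],
       [ 7.03263071e-03, -8.31754328e-01, -5.55099343e-01,
         5.47558966e+02],
       [ 0.00000000e+00,  0.00000000e+00,  0.00000000e+00,
         1.00000000e+00]])}
top {'fx': 454.1952257311009, 'fy': 454.1952257311009, 'cx': 327.8291542586963, 'cy': 239.74167035241518, 'pose': array([[-2.67124425e-02, -9.94480050e-01,  1.01468596e-01,
         4.15131512e+02],
       [-9.99633221e-01,  2.61216057e-02, -7.14732594e-03,
        -1.54307231e+00],
       [ 4.45735038e-03, -1.01622302e-01, -9.94813068e-01,
         1.14289823e+03],
       [ 0.00000000e+00,  0.00000000e+00,  0.00000000e+00,
         1.00000000e+00]])}
```

View pics/scene0.png

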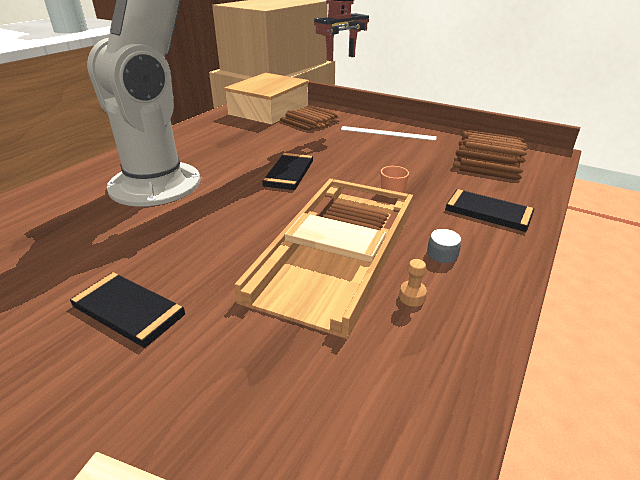

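View pics/top0.png

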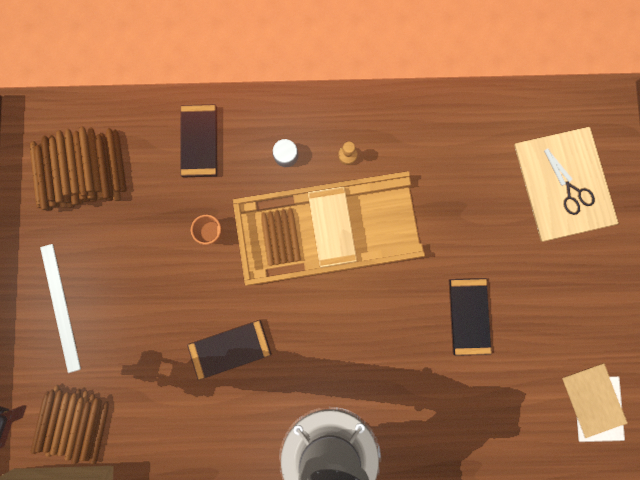

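Candidates (top view): a pale board on the rails (332,227), black boards with pale ends (199,141), (230,349) and (470,316), a cutting board with scissors (566,184), and a thin plate (595,402). Only (332,227) is pale wood lying in the tray. I'll confirm that in an enlarged crop and measure it.

```bash
cat > h.py <<'E'
import numpy as np,cv2
from rig import bot,vision
def cast(n,uv,z,c=None):
    c=c or vision.get_calibration(n); P=c["pose"]
    d=P[:3,:3]@np.array([(uv[0]-c["cx"])/c["fx"],(uv[1]-c["cy"])/c["fy"],1.])
    return P[:3,3]+d*(z-P[2,3])/d[2]
def proj(n,p):
    c=vision.get_calibration(n);P=c["pose"];q=P[:3,:3].T@(np.array(p)-P[:3,3])
    return np.array([c["fx"]*q[0]/q[2]+c["cx"],c["fy"]*q[1]/q[2]+c["cy"]])
E
python3 - <<'E'
import cv2,numpy as np
from h import *
im=cv2.imread("pics/top0.png")
cv2.imwrite("pics/crop0.png",cv2.resize(im[160:300,225:435],None,fx=3.8,fy=3.8,interpolation=cv2.INTER_CUBIC))
hsv=cv2.cvtColor(im,cv2.COLOR_BGR2HSV)
for p in [(332,227),(320,210),(380,220),(390,180),(300,190)]: print(p,hsv[p[1],p[0]])
for smax in (90,110,130):
    m=((hsv[...,1]<smax)&(hsv[...,2]>180)).astype(np.uint8)
    m[:, :290]=0;m[:,370:]=0;m[:170]=0;m[280:]=0
    m=cv2.morphologyEx(m,cv2.MORPH_OPEN,np.ones((3,3)))
    cs,_=cv2.findContours(m,0,2)
    c=max(cs,key=cv2.contourArea); r=cv2.minAreaRect(c); b=cv2.boxPoints(r)
    w=np.array([cast("top",p,52) for p in b]); print(smax,r,b.round(1).tolist()); print(w.round(1).tolist(), np.linalg.norm(np.diff(w,axis=0),axis=1), w.mean(0))
E
```

```text
(332, 227) [ 21  87 255]
(320, 210) [ 23  80 255]
(380, 220) [ 17 153 226]
(390, 180) [ 17 152 216]
(300, 190) [ 16 147 218]
90 ((321.5000305175781, 227.99998474121094), (60.38692092895508, 9.758074760437012), 81.8698959350586) [[312.3999938964844, 198.8000030517578], [322.1000061035156, 197.39999389648438], [330.6000061035156, 257.20001220703125], [320.8999938964844, 258.6000061035156]]
[[627.6, 25.5, 52.0], [630.4, 1.9, 52.0], [484.0, -14.9, 52.0], [481.3, 8.4, 52.0]] [ 23.77927083 147.35286806  23.46277696] [555.85272254   5.22566652  52.        ]
110 ((331.43243408203125, 226.0946044921875), (62.142818450927734, 36.332176208496094), 80.53767395019531) [[308.3999938964844, 198.39999389648438], [344.20001220703125, 192.5], [354.5, 253.8000030517578], [318.6000061035156, 259.70001220703125]]
[[628.8, 35.2, 52.0], [641.3, -52.5, 52.0], [490.8, -72.6, 52.0], [478.7, 14.0, 52.0]] [ 88.64473458 151.82335332  87.43508267] [559.90399219 -18.95829305  52.        ]
130 ((331.6891784667969, 226.1351318359375), (62.964813232421875, 37.482967376708984), 80.53767395019531) [[308.0, 198.1999969482422], [345.0, 192.0], [355.3999938964844, 254.10000610351562], [318.3999938964844, 260.29998779296875]]
[[629.5, 36.1, 52.0], [642.4, -54.4, 52.0], [489.9, -74.7, 52.0], [477.4, 14.6, 52.0]] [ 91.4613171  153.83231138  90.19682874] [559.80288401 -19.57771804  52.        ]
```

View pics/crop0.png

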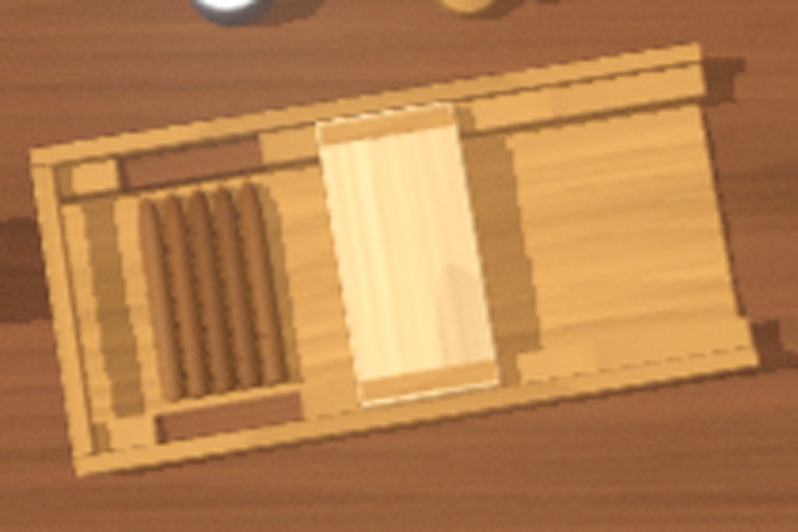

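The crop confirms that the pale wooden board with battened ends lies on the rails. The dark notch recesses are at crop (190,165) and (230,415).

```bash
python3 - <<'E'
from h import *
f=lambda p:((p[0]+.5)/3.8+225-.5,(p[1]+.5)/3.8+160-.5)
C=lambda p,z:cast("top",f(p),z)[:2]
B=np.array([C(p,52) for p in [(317,123),(453,103),(497,382),(361,405)]])
print(B.round(1),np.linalg.norm(B-np.roll(B,-1,0),axis=1),"center",B.mean(0))
T=np.array([C(p,46) for p in [(32,150),(698,45),(758,365),(78,474)]])
print(T.round(1),np.linalg.norm(T-np.roll(T,-1,0),axis=1))
yax=(T[0]+T[3]-T[1]-T[2]);yax/=np.linalg.norm(yax); print("yaxis",yax,"ang deg",np.degrees(np.arctan2(yax[1],yax[0])))
by=(B[0]+B[3]-B[1]-B[2]);by/=np.linalg.norm(by);print("board y",np.degrees(np.arctan2(by[1],by[0])))
bx=B[1]+B[0]-B[2]-B[3];print("board x",np.degrees(np.arctan2(bx[1],bx[0])))
xax=np.array([yax[1],-yax[0]])
# notch corners at rail-top 34
N=np.array([C(p,34) for p in [(121,157),(260,136),(300,393),(158,415)]])
print(N.round(1), "notch", N.mean(0), "edges along y", N@yax)
end=(T[1]+T[2])/2; print("end",end,"notch from end",end+340*yax,"board y rel", (B.mean(0)-end)@yax-340,"x rel",(B.mean(0)-end)@xax)
# scene check
sc=B.mean(0); print(proj("scene",[*sc,52]))
for b in B: print(proj("scene",[*b,52]).round())
o=bot.get_obs();from scipy.spatial.transform import Rotation as R
print(R.from_quat(o["eef_rot"]).as_matrix().round(3))
E
```

```text
[[644.7  35.7]
 [655.5 -52. ]
 [475.3 -74.4]
 [463.1  12. ]] [ 88.37464294 181.58219395  87.22706344 183.18256185] center [559.67290531 -19.65684923]
[[ 633.1  219.8]
 [ 691.1 -212.5]
 [ 482.1 -241.4]
 [ 424.5  191.9]] [436.16741208 210.9539327  437.15306246 210.37596928]
yaxis [-0.13234857  0.99120324] ang deg 97.60532842883862
board y 97.54810968742777
board x 7.265553100542758
[[629.3 164.4]
 [640.9  73.7]
 [472.6  51.2]
 [460.9 142.5]] notch [550.92934466 107.94008159] edges along y [ 79.65428454 -11.77552408 -11.81255174  80.23717732]
end [ 586.58361144 -226.94834631] notch from end [541.58509718 110.06075404] board y rel -130.97040372907426 x rel 0.7607544842667728
[335.37897792 232.35140348]
[385. 232.]
[372. 256.]
[286. 233.]
[304. 212.]
[[ 0.954 -0.     0.299]
 [-0.299 -0.002  0.954]
 [ 0.    -1.    -0.002]]
```

Request:
arm_command --gripper '[-0.4,-0.4,-0.4,-0.4,-0.4,-0.4,-0.4,-0.4,-0.4,-0.4,-0.4,-0.4,-0.4,-0.4]' --pt "0 0 0" --pt "0 0 0" --pt "0 0 0" --pt "0 0 0" --pt "0 0 0" --pt "0 0 0" --pt "0 0 0" --pt "0 0 0" --pt "0 0 0" --pt "0 0 0" --pt "0 0 0" --pt "0 0 0" --pt "0 0 0" --pt "0 0 0" --yaw '[1,1,1,1,1,1,1,1,1,1,1,1,1,0]'

```text
time_s: 1.27
tool_pos: [201.7, 643.8, 222.1]
eef_rot: [0.532, -0.466, 0.467, -0.531]
force: [-0.6, 0.1, -0.1]
gripper_width: 61.6
```

```bash
cat > g.py <<'E'
from h import *
from scipy.spatial.transform import Rotation as R
yax=np.array([-.1323,.9912]); xax=np.array([.9912,.1323]); N=np.array([541.8,109.0])
def st():
    o=bot.get_obs(); M=R.from_quat(o["eef_rot"]).as_matrix(); p=o["tool_pos"]
    d=p[:2]-N
    print("t",o["time_s"],"p",p.round(1),"F",o["force"].round(2),"notch x,y",(d@xax).round(1),(d@yax).round(1),"w",round(o["gripper_width"],1),"yaw err",np.degrees(np.arctan2(M[1,2],M[0,2])).round(2)-7.6)
    return o,M,p
E
python3 - <<'E'
from g import *
o,M,p=st()
t=np.array([N[0],N[1],222])+np.r_[yax*(-131-45-10-35),0]
print(t,M.T@(t-p),M.round(3))
E
```

```text
t 1.2667 p [201.7 643.8 222.1] F [-0.64  0.1  -0.08] notch x,y -266.4 575.1 w 61.6 yaw err -0.16999999999999993
[ 571.0383 -110.0552  222.    ] [795.32157288   0.88829677 268.75795863] [[ 0.129 -0.     0.992]
 [-0.992 -0.001  0.129]
 [ 0.001 -1.    -0.   ]]
```

Request:
arm_command --gripper '[-0.4,-0.4,-0.4,-0.4,-0.4,-0.4,-0.4,-0.4,-0.4,-0.4,-0.4,-0.4,-0.4,-0.4,-0.4,-0.4,-0.4,-0.4,-0.4,-0.4]' --pt "32 0 13" --pt "32 0 13" --pt "32 0 13" --pt "32 0 13" --pt "32 0 13" --pt "32 0 13" --pt "32 0 13" --pt "32 0 13" --pt "32 0 13" --pt "32 0 13" --pt "32 0 13" --pt "32 0 13" --pt "32 0 13" --pt "32 0 13" --pt "32 0 13" --pt "32 0 13" --pt "32 0 13" --pt "32 0 13" --pt "32 0 9" --pt "32 0 9" --yaw '[0,0,0,0,0,0,0,0,0,0,0,0,0,0,0,0,0,0,0,0]'

```text
time_s: 2.93
tool_pos: [536.7, 41.4, 222.6]
eef_rot: [0.533, -0.465, 0.465, -0.533]
force: [0.2, 0.7, -0.7]
gripper_width: 61.7
```

Request:
arm_command --gripper '[-0.4,-0.4,-0.4,-0.4,-0.4,-0.4,-0.4,-0.4]' --pt "30 0 4" --pt "30 0 4" --pt "30 0 4" --pt "30 0 4" --pt "25 0 0" --pt "10 0 0" --pt "0 0 0" --pt "0 0 0" --yaw '[0,0,0,0,0,0,0,0]'

```text
time_s: 3.6
tool_pos: [572.4, -107.7, 222.4]
eef_rot: [-0.532, 0.466, -0.465, 0.532]
force: [1.0, 0.6, 0.7]
gripper_width: 61.5
```

```bash
python3 - <<'E'
from g import *
o,M,p=st()
c=vision.get_calibration("wrist");cv2.imwrite("pics/wr1.png",vision.grab_frame("wrist"))
cv2.imwrite("pics/top1.png",cv2.resize(vision.grab_frame("top")[130:310,215:455],None,fx=3.3,fy=3.3))
E
```

```text
t 3.6 p [ 572.4 -107.7  222.4] F [0.96 0.6  0.65] notch x,y 1.6 -218.8 w 61.5 yaw err 0.040000000000000036
```

View pics/wr1.png

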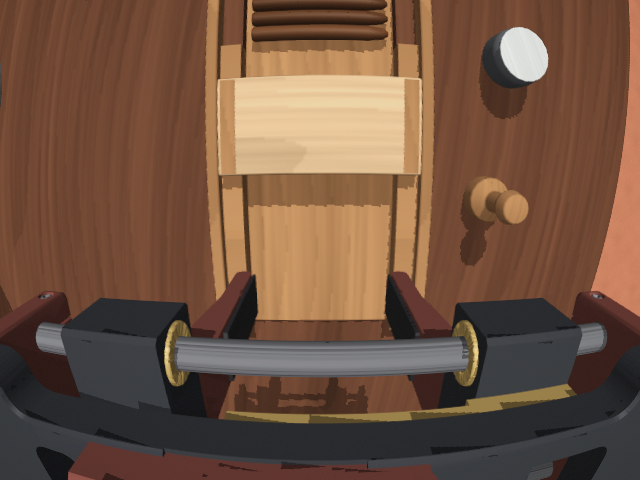

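View pics/top1.png

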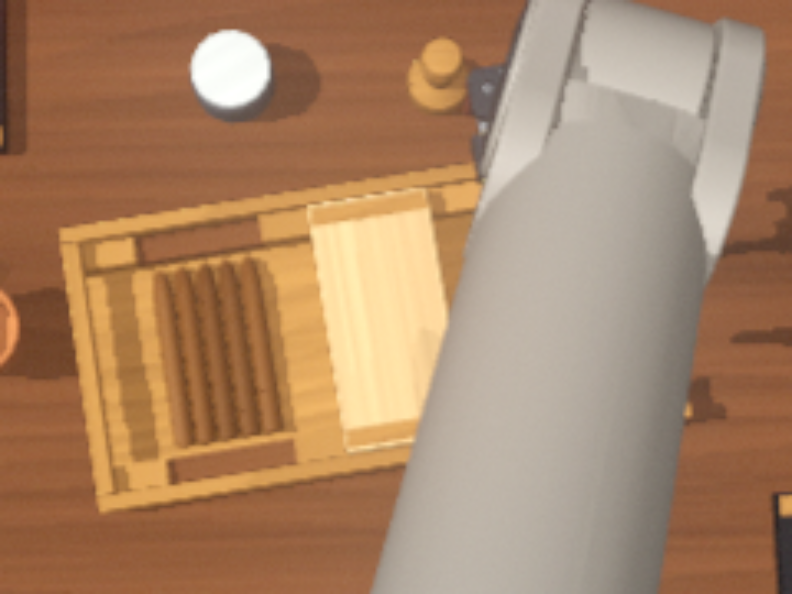

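Wrist view: the board spans (219–421, 76–175), the fingers are symmetric about the tray, and the tamper at (490,200) and tin at (515,55) are well outside the fingers' path. Next I descend behind the board.

Request:
arm_command --gripper '[-0.4,-0.4,-0.4,-0.4,-0.4,-0.4,-0.4,-0.4,-0.4,-0.4,-0.4]' --pt "0 25 0" --pt "0 25 0" --pt "0 25 -1" --pt "0 25 0" --pt "0 25 0" --pt "0 25 0" --pt "0 15 0" --pt "0 12 0" --pt "0 10 0" --pt "0 0 0" --pt "0 0 0" --yaw '[0,0,0,0,0,0,0,0,0,0,0]'

```text
time_s: 4.62
tool_pos: [571.8, -108.1, 35.8]
eef_rot: [-0.532, 0.466, -0.466, 0.532]
force: [-0.8, 0.0, 1.2]
gripper_width: 61.3
```

```bash
python3 - <<'E'
from g import *
st()
E
```

```text
t 4.6167 p [ 571.8 -108.1   35.8] F [-0.79  0.05  1.24] notch x,y 1.1 -219.1 w 61.3 yaw err 0.040000000000000036
```

Request:
arm_command --gripper '[-0.4,-0.4,-0.4,-0.4,-0.4,-0.4,-0.4,-0.4,-0.4,-0.4,-0.4,-0.4,-0.4,-0.4,-0.4,-0.4,-0.4,-0.4,-0.4,-0.4]' --pt "-3 0 0" --pt "-3 0 0" --pt "-3 0 0" --pt "-3 0 0" --pt "-3 0 0" --pt "-3 0 0" --pt "-3 0 0" --pt "-3 0 0" --pt "-2 0 0" --pt "-2 0 0" --pt "-2 0 0" --pt "-2 0 0" --pt "-2 0 0" --pt "-2 0 0" --pt "-2 0 0" --pt "-2 0 0" --pt "-2 0 0" --pt "-2 0 0" --pt "-2 0 0" --pt "-2 0 0" --yaw '[0,0,0,0,0,0,0,0,0,0,0,0,0,0,0,0,0,0,0,0]'

```text
time_s: 6.28
tool_pos: [565.2, -60.9, 35.6]
eef_rot: [0.532, -0.466, 0.466, -0.532]
force: [0.2, -2.2, 0.6]
gripper_width: 61.6
```

Request:
arm_command --gripper '[-0.4,-0.4,-0.4,-0.4,-0.4,-0.4,-0.4,-0.4,-0.4,-0.4]' --pt "-2 0 0" --pt "-2 0 0" --pt "-2 0 0" --pt "-2 0 0" --pt "-2 0 0" --pt "-2 0 0" --pt "-2 0 0" --pt "-2 0 0" --pt "-2 0 0" --pt "-2 0 0" --yaw '[0,0,0,0,0,0,0,0,0,0]'

```text
time_s: 7.12
tool_pos: [562.6, -41.1, 35.6]
eef_rot: [0.532, -0.466, 0.466, -0.532]
force: [1.1, -0.3, -0.3]
gripper_width: 61.4
```

```bash
python3 - <<'E'
from g import *
st()
cv2.imwrite("pics/wr2.png",vision.grab_frame("wrist"))
E
```

```text
t 7.1167 p [562.6 -41.1  35.6] F [ 1.11 -0.32 -0.28] notch x,y 0.8 -151.5 w 61.4 yaw err -0.009999999999999787
```

View pics/wr2.png

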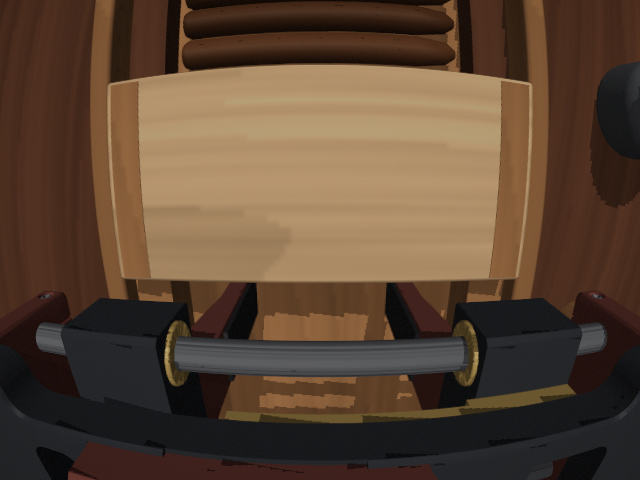

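The board's back edge (row 280) is against both fingertips at (250,283) and (393,283). It sits square and is moving with light force, so I keep pushing.

Request:
arm_command --gripper '[-0.4,-0.4,-0.4,-0.4,-0.4,-0.4,-0.4,-0.4,-0.4,-0.4,-0.4,-0.4,-0.4,-0.4,-0.4,-0.4,-0.4,-0.4,-0.4,-0.4]' --pt "-2 0 0" --pt "-2 0 0" --pt "-2 0 0" --pt "-2 0 0" --pt "-2 0 0" --pt "-2 0 0" --pt "-2 0 0" --pt "-2 0 0" --pt "-2 0 0" --pt "-2 0 0" --pt "-2 0 0" --pt "-2 0 0" --pt "-2 0 0" --pt "-2 0 0" --pt "-2 0 0" --pt "-2 0 0" --pt "-2 0 0" --pt "-2 0 0" --pt "-2 0 0" --pt "-2 0 0" --yaw '[0,0,0,0,0,0,0,0,0,0,0,0,0,0,0,0,0,0,0,0]'

```text
time_s: 8.83
tool_pos: [557.4, -1.5, 35.7]
eef_rot: [-0.532, 0.466, -0.466, 0.532]
force: [0.0, -2.6, 1.5]
gripper_width: 61.6
```

Request:
arm_command --gripper '[-0.4,-0.4,-0.4,-0.4,-0.4,-0.4,-0.4,-0.4,-0.4,-0.4]' --pt "-2 0 0" --pt "-2 0 0" --pt "-2 0 0" --pt "-2 0 0" --pt "-2 0 0" --pt "-2 0 0" --pt "-2 0 0" --pt "-2 0 0" --pt "-2 0 0" --pt "-2 0 0" --yaw '[0,0,0,0,0,0,0,0,0,0]'

```text
time_s: 9.67
tool_pos: [554.8, 18.3, 35.7]
eef_rot: [-0.532, 0.466, -0.466, 0.532]
force: [-0.0, -3.2, 2.2]
gripper_width: 61.4
```

```bash
python3 - <<'E'
from g import *
st()
cv2.imwrite("pics/wr3.png",vision.grab_frame("wrist"))
cv2.imwrite("pics/sc3.png",cv2.resize(vision.grab_frame("scene")[150:350,220:480],None,fx=3,fy=3))
E
```

```text
t 9.6667 p [554.8  18.3  35.7] F [-0.05 -3.2   2.18] notch x,y 0.8 -91.6 w 61.4 yaw err -0.009999999999999787
```

View pics/wr3.png

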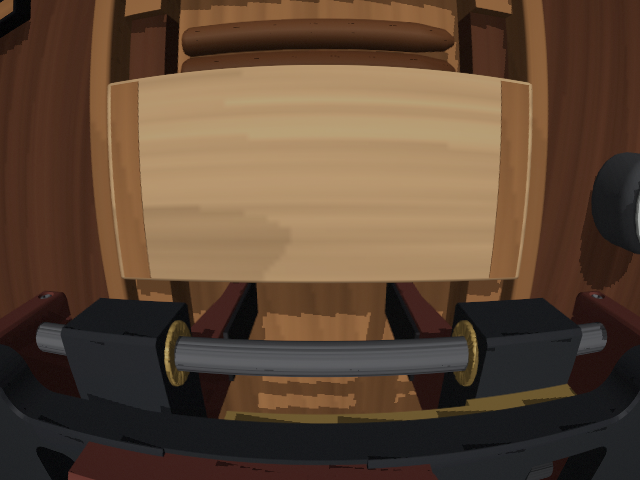

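View pics/sc3.png

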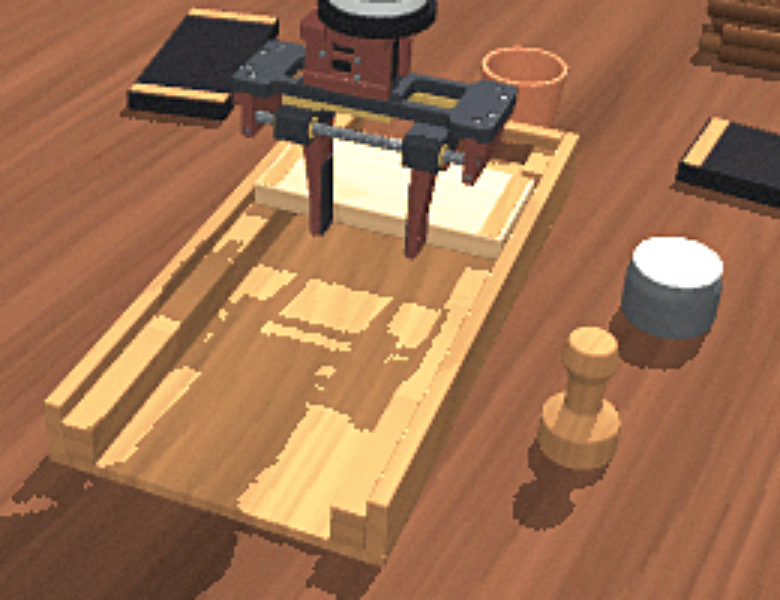

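The board still looks flat (its outline is the same as before), and the notch's far edges show at (150,14) and (490,12). I'll measure its position with wrist rays.

```bash
cat >> g.py <<'E'
def wcast(uv,z,c):
    P=c["pose"];v=np.array([(uv[0]-c["cx"])/c["fx"],(uv[1]-c["cy"])/c["fy"]]);r=np.linalg.norm(v)
    d=P[:3,:3]@np.r_[v/r*np.sin(r),np.cos(r)]
    q=P[:3,3]+d*(z-P[2,3])/d[2]; e=q[:2]-N
    return np.array([e@xax,e@yax])
E
python3 - <<'E'
from g import *
st();c=vision.get_calibration("wrist")
for n,uv,z in [("front",(320,66),52),("back",(320,281),52),("fl",(109,85),52),("fr",(531,85),52),("bl",(122,278),52),("br",(518,278),52),("notch far L",(150,14),34),("notch far R",(490,12),34),("fingL",(250,283),36),]:
    print(n,wcast(uv,z,c).round(1))
E
```

```text
t 9.7667 p [554.6  18.9  35.6] F [ 0.04 -1.66  0.17] notch x,y 0.8 -91.0 w 61.2 yaw err 0.020000000000000462
front [0.2 9.4]
back [  0.1 -77.7]
fl [-90.9   9.3]
fr [91.   8.9]
bl [-91.7 -78.1]
br [ 91.5 -78.2]
notch far L [-80.6  46.4]
notch far R [80.8 47.1]
fingL [-32.9 -85. ]
```

The board's front is at y≈+9 (centre about -35 mm), past half, yet it lies flat. Finger friction is probably holding the back edge down. I'll ease off so it can dip.

Request:
arm_command --gripper '[-0.4,-0.4,-0.4,-0.4,-0.4,-0.4]' --pt "1 0 0" --pt "2 0 0" --pt "2 0 0" --pt "2 0 0" --pt "0 0 0" --pt "0 0 0" --yaw '[0,0,0,0,0,0]'

```text
time_s: 10.27
tool_pos: [555.6, 11.1, 35.6]
eef_rot: [0.532, -0.466, 0.466, -0.532]
force: [-0.4, -0.2, -0.1]
gripper_width: 61.5
```

```bash
python3 - <<'E'
from g import *
st()
cv2.imwrite("pics/wr4.png",vision.grab_frame("wrist"))
cv2.imwrite("pics/sc4.png",cv2.resize(vision.grab_frame("scene")[170:260,290:420],None,fx=6,fy=6))
E
```

```text
t 10.2667 p [555.6  11.1  35.6] F [-0.4  -0.17 -0.05] notch x,y 0.7 -98.9 w 61.5 yaw err -0.02999999999999936
```

View pics/wr4.png

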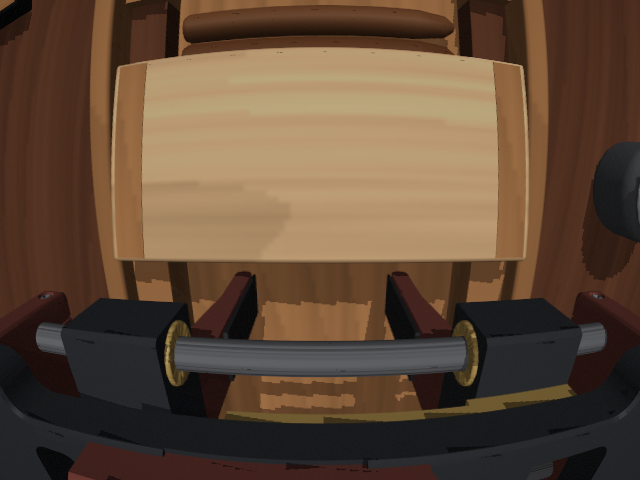

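View pics/sc4.png

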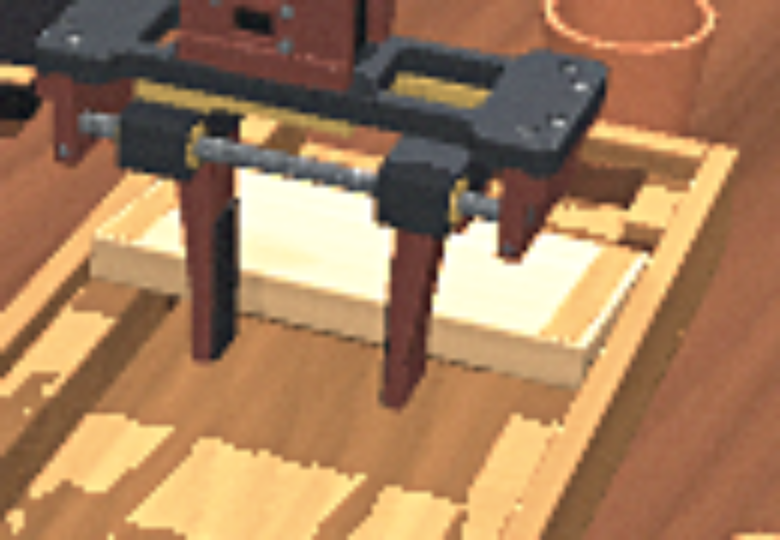

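It has dipped: the front edge is narrower (117–524) and the back is raised. I keep pushing slowly.

Request:
arm_command --gripper '[-0.4,-0.4,-0.4,-0.4,-0.4,-0.4,-0.4,-0.4,-0.4,-0.4,-0.4,-0.4,-0.4,-0.4,-0.4,-0.4,-0.4,-0.4,-0.4,-0.4]' --pt "-2 0 0" --pt "-2 0 0" --pt "-2 0 0" --pt "-2 0 0" --pt "-2 0 0" --pt "-2 0 0" --pt "-2 0 0" --pt "-2 0 0" --pt "-2 0 0" --pt "-2 0 0" --pt "-2 0 0" --pt "-2 0 0" --pt "-2 0 0" --pt "-2 0 0" --pt "-2 0 0" --pt "-2 0 0" --pt "-2 0 0" --pt "-2 0 0" --pt "-1 0 0" --pt "0 0 0" --yaw '[0,0,0,0,0,0,0,0,0,0,0,0,0,0,0,0,0,0,0,0]'

```text
time_s: 12.03
tool_pos: [550.7, 48.4, 35.6]
eef_rot: [-0.532, 0.466, -0.466, 0.532]
force: [0.8, 0.4, -0.5]
gripper_width: 61.3
```

```bash
python3 - <<'E'
from g import *
st();c=vision.get_calibration("wrist")
cv2.imwrite("pics/wr5.png",vision.grab_frame("wrist"))
E
```

```text
t 12.0333 p [550.7  48.4  35.6] F [ 0.84  0.39 -0.51] notch x,y 0.8 -61.2 w 61.3 yaw err 0.020000000000000462
```

View pics/wr5.png

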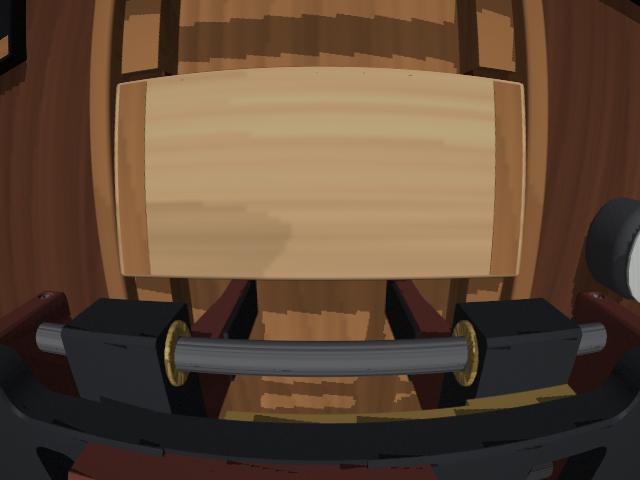

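The board's front is almost at the notch's far wall (row ~72), with the back still on the rail. I'll creep the last few millimetres.

Request:
arm_command --gripper '[-0.4,-0.4,-0.4,-0.4,-0.4,-0.4]' --pt "-1 0 0" --pt "-1 0 0" --pt "-1 0 0" --pt "-1 0 0" --pt "0 0 0" --pt "0 0 0" --yaw '[0,0,0,0,0,0]'

```text
time_s: 12.58
tool_pos: [550.2, 52.1, 35.7]
eef_rot: [-0.532, 0.466, -0.466, 0.532]
force: [0.3, -0.8, -0.3]
gripper_width: 61.4
```

```bash
python3 - <<'E'
from g import *
st()
cv2.imwrite("pics/wr6.png",vision.grab_frame("wrist"))
E
```

```text
t 12.5833 p [550.2  52.1  35.7] F [ 0.35 -0.8  -0.26] notch x,y 0.8 -57.5 w 61.4 yaw err 0.0
```

View pics/wr6.png

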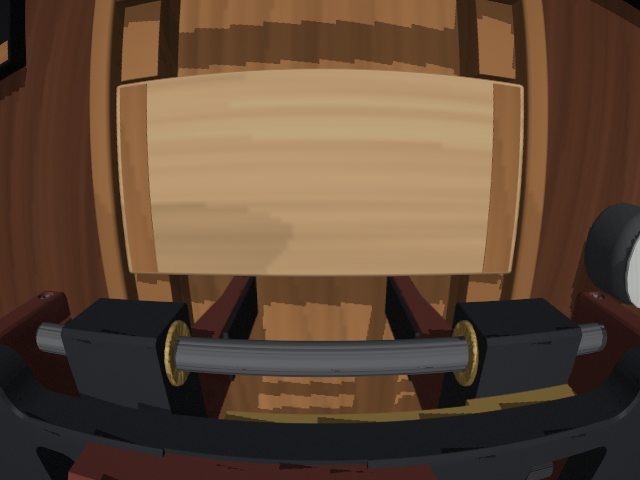

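The back edge narrowed from 122–520 to 130–511, so it has dropped in. I back off, rise, and check.

Request:
arm_command --gripper '[-0.4,-0.4,-0.4,-0.4,-0.4,-0.4,-0.4,-0.4,-0.4,-0.4,-0.4,-0.4,-0.4,-0.4]' --pt "3 0 0" --pt "5 0 0" --pt "10 0 0" --pt "15 0 0" --pt "15 0 0" --pt "10 0 0" --pt "5 -10 0" --pt "0 -20 0" --pt "0 -25 0" --pt "0 -25 0" --pt "0 -25 0" --pt "0 -25 0" --pt "0 -20 0" --pt "0 0 0" --yaw '[0,0,0,0,0,0,0,0,0,0,0,0,0,0]'

```text
time_s: 13.8
tool_pos: [561.0, -10.8, 190.3]
eef_rot: [-0.53, 0.464, -0.467, 0.534]
force: [0.9, -0.6, -0.1]
gripper_width: 61.5
```

```bash
python3 - <<'E'
from g import *
st()
cv2.imwrite("pics/wr7.png",vision.grab_frame("wrist"))
cv2.imwrite("pics/sc7.png",cv2.resize(vision.grab_frame("scene")[150:350,220:480],None,fx=3,fy=3))
cv2.imwrite("pics/top7.png",cv2.resize(vision.grab_frame("top")[130:310,185:425],None,fx=3.3,fy=3.3,interpolation=cv2.INTER_CUBIC))
E
```

```text
t 13.8 p [561.  -10.8 190.3] F [ 0.9  -0.58 -0.09] notch x,y 3.2 -121.3 w 61.5 yaw err -0.02999999999999936
```

View pics/wr7.png

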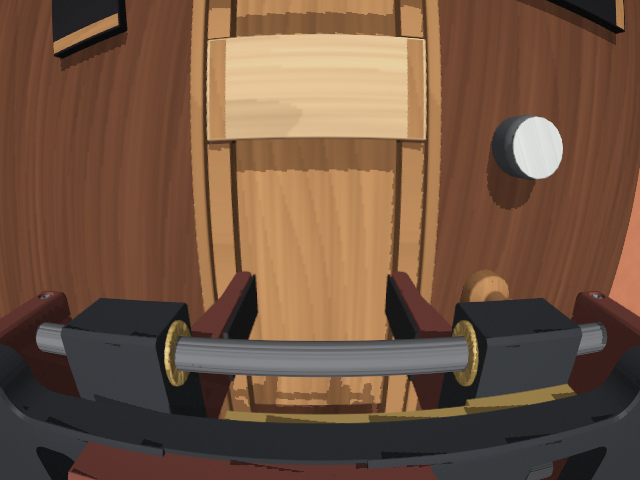

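View pics/sc7.png

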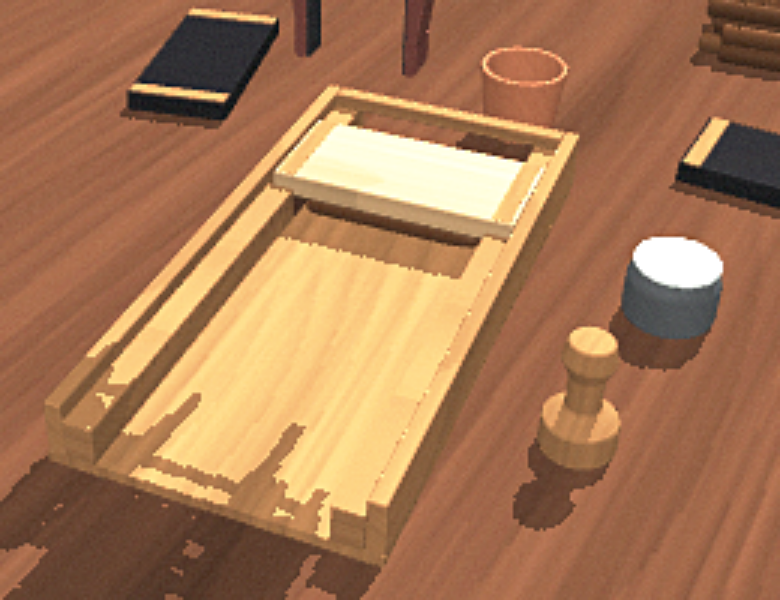

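View pics/top7.png

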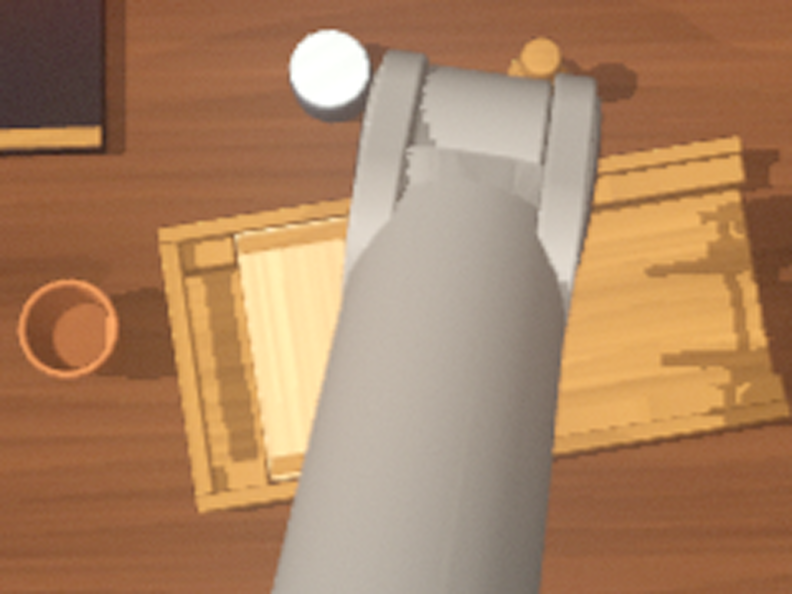

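Board looks seated (scene crop: back face (275,185)–(510,235) low on the rails; bystanders in place). Checking heights by apparent width and reprojection.

```bash
python3 - <<'E'
from g import *
o,M,p=st();c=vision.get_calibration("wrist")
cv2.imwrite("pics/wr8.png",cv2.resize(vision.grab_frame("wrist")[20:160,190:450],None,fx=3,fy=3,interpolation=cv2.INTER_CUBIC))
for z in (44,52):
    q={n:wcast(uv,z,c) for n,uv in dict(fl=(208,40),fr=(424,40),bl=(209,139),br=(425,139)).items()}
    print(z,{k:v.round(1).tolist() for k,v in q.items()},"wf",q["fr"][0]-q["fl"][0],"wb",q["br"][0]-q["bl"][0],"cy",np.mean([v[1] for v in q.values()]))
# scene: predicted back-top corners if seated / held up
for z in (44,52):
  for s in (-93,93):
    w=N+xax*s+yax*(3-45); u=proj("scene",[*w,z]); print(z,s,((u-[220,150])*3).round(0))
E
```

```text
t 13.95 p [558.2 -10.3 185.6] F [ 0.71 -0.08  0.2 ] notch x,y 0.5 -120.4 w 61.3 yaw err 0.010000000000000675
44 {'fl': [-94.1, 42.5], 'fr': [85.9, 41.3], 'bl': [-92.8, -43.5], 'br': [86.2, -44.1]} wf 180.037204372122 wb 179.04847811650038 cy -0.9566881135758898
52 {'fl': [-91.6, 40.0], 'fr': [83.7, 38.9], 'bl': [-90.4, -43.7], 'br': [84.0, -44.3]} wf 175.2883435290886 wb 174.3256970130197 cy -2.2955978741375027
44 -93 [273. 168.]
44 93 [513. 222.]
52 -93 [273. 159.]
52 93 [515. 213.]
```

View pics/wr8.png

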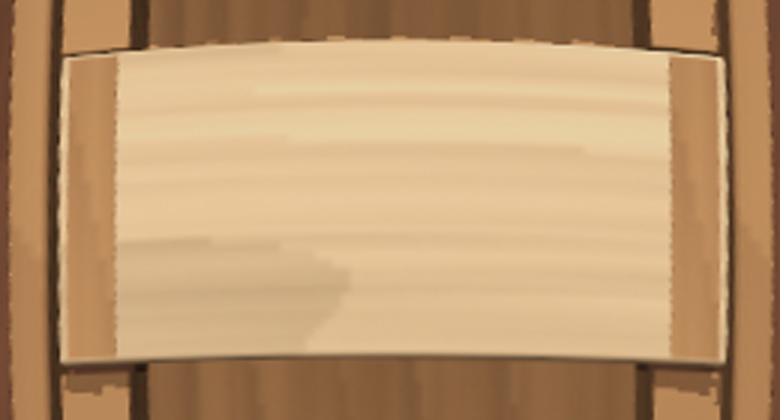

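Front and back widths agree (180.0 vs 179.0 mm; a raised back would read about 5 mm wider). The centre is at y≈-1 mm, and the scene edge is no higher than the z=44 prediction. I settle the hand and hand the job in.

Request:
arm_command --gripper '[-0.4,-0.4,-0.4,-0.4,-0.4,-0.4]' --pt "0 -10 0" --pt "0 -10 0" --pt "0 -5 0" --pt "0 0 0" --pt "0 0 0" --pt "0 0 0" --yaw '[0,0,0,0,0,0]'

```text
time_s: 14.5
tool_pos: [558.4, -10.4, 210.5]
eef_rot: [0.532, -0.466, 0.466, -0.532]
force: [0.8, 0.1, 0.2]
gripper_width: 61.4
```

```bash
python3 - <<'E'
from g import *
st(); print(bot.sign_off())
E
```

```text
t 14.5 p [558.4 -10.4 210.5] F [0.85 0.12 0.2 ] notch x,y 0.7 -120.6 w 61.4 yaw err 0.0
the job is handed in; nothing more can be done
None
```

I pushed the board along the rails with both fingertips until it dropped into the notch, and handed the job in at 14.5 s. The hand is clear, at z 210 mm. Force readings, taken at the end of each move, stayed below about 4 N.

- **On the way:** with the board a little past half-way over the notch, it stayed flat, probably because finger friction held the back edge down. I backed the fingers off about 7 mm and the front dipped. I then crept on until the back edge fell in.
- **Last checks:**
  - Front and back edges look the same width in the wrist view (180.0 and 179.0 mm), so the board lies flat.
  - The centre is about 1 mm before the notch centre along the rails.
  - The pot, tin and tamper looked unmoved and upright.
- **What disagreed:**
  - My camera lengths read 2–4% short of the given sizes.
  - The wrist view put the board 3–4 mm off centre across the rails, more than the 1.5 mm play. That picture was taken while the arm was still settling, and it is within the 8 mm limit.
  - The board's back edge in the scene view was a few pixels lower than predicted, which still agrees with it being fully down.

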